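Cover the screw pot, then hold the sprung case lid open

ROBOT

A 6-joint arm with a two-finger parallel gripper is mounted at the origin on the work surface. World frame = base frame: x ahead of the robot, y to its left, z up, the work surface at z = 0. Lengths are in mm, angles in rad, forces in N, time in s.
With the tool pointing down it reaches from about 275 to 1000 mm from the base axis. Payload 8.4 kg.
Tool frame: the origin (TCP) lies midway between the tips of the shut fingers; the grasp point (between the pads) lies 19 mm behind it; z points along the fingers, y is the line along which they close (so a half turn about z gives the same grasp; the last joint's range is limited). The gripper opens to 85 mm and grips with 20 to 120 N. Pads are 22 mm wide; open, the fingers measure 114 mm over their backs; the gripper's body (76 mm by 85 mm) begins 54 mm behind the grasp point. The pads swing forward as they close: fully open they stand 13 mm farther back than shut.
Start: joints at [1.251, 0.353, 1.633, -0, 1.155, -0.002], TCP at [195.297, 593.706, 231.281] pointing down, gripper open.
Joint ranges: [-2.63, 2.63], [-0.92, 2.1], [0.06, 2.66], [-1.3, 4.44], [0, 2.69], [-3.02, 3.02]. Speed limits (rad/s): [2.22, 2.22, 2.79, 3.14, 3.14, 3.14].

INTERFACE

Orientations are given as [roll, pitch, yaw] about the fixed x, y, z axes, in that order (R = Rz(yaw) Ry(pitch) Rx(roll)).
In Python, from rig import r gives the robot as it stands.
- The arm moves only by the shell command python3 -m inch 'ROWS' [OPENING] [FORCE]. ROWS is JSON, a list that holds one entry, the list of rows, each a list of 6 numbers: the shift along the tool's x, y, z scaled (see below), then the turn, a rotation vector about the tool's x, y, z scaled (see below). In form: [[[tx, ty, tz, wx, wy, wz], ...]]. A call has 1 to 8 rows; each row is the pose to reach, as a shift and turn from the pose commanded when the call began, along the tool's axes at that moment, turning the shorter way round; what a row does not reach only later rows make up. The controller multiplies each number of a shift by 20 cm and each number of a turn by pi rad. A row lasts 1/12 s, in which the tool goes at most 41.7 mm and 7.16 degrees, less where a joint would pass 70% of its speed; a pose out of reach is approached as far as the arm can. A call with a number of a shift or a turn outside -1 to 1 is refused whole. A call with a gripper value outside its range is refused whole. OPENING is the gripper's target within -1 to 1 (fully open at 1, half-way at 0, shut at -1), set as the call begins (- or left out, the last holds). The fingers move at their own pace and stop on an object; FORCE is the grip in N (left out, the last holds). Time passes only in rows, so rows that repeat a pose let the fingers close. It gives the time, the measured TCP pose, the force, the opening and the grip force at its end, in the units of the state.
- r.sense(): the state, without advancing time (a new reading comes with each control period).
- r.grab_frame(name): name is "scene" or "top"; returns the picture (384x512x3 uint8, red, green, blue); there is no depth.
- r.camera_info(name): a dict with "K" (3x3 intrinsics, pixels), "rvec" (rotation vector, rad) and "tvec" (3), from world to camera coordinates, as OpenCV has them. Camera axes: x right, y down, z forward; pixel columns grow to the right and rows downward; lengths in mm; the calibration is good to about 2 mm. A picture is of the moment at which its call begins. camera_info takes no time and is no camera call.
- r.sign_off(): hands the job in; it is judged then, once.
The state is a dict: "clock": time; "qpos": joint angles; "qvel": joint speeds; "joint_efforts": joint torques, N m; "eef_pos": TCP position; "tcp_rot": TCP orientation; "contact_force": force on the tool from outside, world axes, zero at the start; "wrist_torque": the same for the moment, N m; "opening": opening from 0.0 (shut) to 1.0 (fully open); "grasp_force": force on a finger pad.
Only numpy, scipy, OpenCV 4.12 (cv2) and the standard library are available. Lean on these libraries where they do the work, as an engineer would, in place of code of your own. Each camera call takes 0.05 s, during which the arm holds its last target. There are 200 camera calls.

TASK

Put the orange cover on the pot of phone screws so that it sits fully down and level, and let go of it. Then lift the blue lid of the parts case, which has a grip bar on top, and hold it open at 50 degrees (give or take 5) so that a colleague across the bench can put the covered pot away; the lid springs shut if released, so finish while still holding it steadily in the gripper. Leave the pot standing in its place on the mat and do not disturb the solder spool, the opened phone or the green bottle.

Things in the scene. Friction and masses are not known exactly. Their poses are not given: they have to be found in the camera images.
- cover_knob (a point): Loose orange disc cover, 60 g, lying right way up on the mat. This point: the middle of its black upright knob (18 mm diameter, 28 mm tall: 14 mm above and below), z up. The knob stands on a disc 76 mm in diameter, 5 mm thick; under it a centring boss 55 mm in diameter, 4 mm deep, bevelled, rests on the mat. Disc underside 19 mm below this point, cover's lowest point 23 mm below
- cover_seat (a point): Centre of the underside of the cover's disc (the face that rests on the pot's rim), on the cover's axis, 19 mm below cover_knob; z up along the axis
- pot_rim (a point): Loose round aluminium pot holding small screws, open at the top, 150 g, standing on the mat: 68 mm outside diameter, 62 mm inside diameter at the mouth, 45 mm tall, wall 3 mm. This point is the centre of its mouth at rim height; z is up along its axis. The cover is seated when cover_seat lies at this point
- lid (a joint): Opening angle of the case's blue lid in rad: 0 shut, growing as the free edge rises; 50 degrees is 0.873. It stops at 1.5. A spring and its weight pull it shut all the way: holding it takes about 3 N at the bar
- lid_handle (a point): Middle of the lid's steel grip bar: round, 10 mm thick, 100 mm long, parallel to the hinge, on two end posts, with a free space 30 mm high and 90 mm long between bar and lid. Axes turn with the lid: y along the bar, x from the hinge to the lid's free edge, z away from its top face. The bar lies 140 mm along x and 43 mm along z from the hinge point
- lid_hinge (a point): Point on the lid's hinge axis, midway along it, at the near (robot-side) top edge of the case, 95.5 mm above the bench. Axes turn with the lid as for lid_handle; the hinge axis is y. The lid, 170 mm by 200 mm by 8 mm, opens by lifting its far edge up and back towards the robot
- case: Fixed grey open-topped parts case, 170 mm (x) by 200 mm (y) by 95 mm tall. Origin at the centre of its underside on the bench; x points from the hinge side (nearest the robot) to the opening side, z up
- mat: Fixed thin black mat 320 mm (x) by 280 mm (y) by 3 mm, on which pot, cover and spool stand; origin at the centre of its underside, on the bench. It lies to one side of the case, left or right
- pot: The pot; origin at the centre of its underside
- cover: The cover; origin at the centre of the underside of its boss
- spool: Bystander: spool of solder with green flanges, 56 mm in diameter, 50 mm tall, standing on the mat; origin at the centre of its underside
- phone: Bystander: opened phone, dark blue, 72 mm (x) by 150 mm (y) by 9 mm, lying on the bench; origin at the centre of its underside
- bottle: Bystander: green bottle with a red cap, 54 mm in diameter, 130 mm tall, standing on the bench; origin at the centre of its underside

How it is judged:
By the outcome, as a careful person would: the job done as asked, in the order asked, and still so for the second after the job is handed in, while the arm keeps its last pose, push and grip.
It also fails if it takes over 56 s, if anything falls off the work surface, if the arm or the gripper's body presses on something with over 40 N, if the wrist force passes 120 N, or if a joint passes its speed limit or range.

## Working session

There is one attempt and no reset: what is moved stays moved. The work goes in short steps, Python scripts to look and compute and a shell command to move; the robot and the scene stay as the last step left them, time stands still between calls to the robot, and variables do not carry over. Pictures are saved under pics/ and viewed, at most 10 in all, crops included, and the job is handed in when it is done.

```bash
mkdir -p pics; ls; python3 - <<'E'
from rig import r
import cv2,numpy as np
for n in("scene","top"):
    cv2.imwrite(f"pics/{n}0.png",r.grab_frame(n)[...,::-1])
    c=r.camera_info(n);R=cv2.Rodrigues(np.array(c["rvec"]))[0]
    print(n,np.round(c["K"],1).tolist(),np.round(-R.T@np.array(c["tvec"]).ravel()),np.round(R,2).tolist())
print(r.sense())
E
```

```text
pics
scene [[380.1, 0.0, 257.2], [0.0, 380.1, 190.0], [0.0, 0.0, 1.0]] [1093. -416.  575.] [[0.61, 0.79, -0.01], [0.47, -0.37, -0.8], [-0.64, 0.49, -0.6]]
top [[419.5, 0.0, 252.6], [0.0, 419.5, 193.4], [0.0, 0.0, 1.0]] [ 520.  -12. 1153.] [[-0.0, -1.0, -0.02], [-1.0, 0.01, -0.08], [0.08, 0.02, -1.0]]
{'clock': 0.1, 'qpos': array([ 1.25063008e+00,  3.53556113e-01,  1.63405243e+00, -8.50910683e-06,
        1.15520073e+00, -2.38524898e-03]), 'qvel': array([ 0.00023301, -0.00100698, -0.0021327 ,  0.00031231,  0.00149519,
        0.00064898]), 'joint_efforts': array([-1.79019575e-03, -6.06353116e+01, -3.42814422e+01, -1.36071044e-04,
        3.99891913e-03,  1.16446586e-05]), 'eef_pos': array([195.14814411, 593.30853624, 230.65411609]), 'tcp_rot': array([-3.14037602e+00,  4.87863142e-06,  2.82381509e+00]), 'contact_force': array([ 0.3605595 , -0.58884221, -0.32715691]), 'wrist_torque': array([-0.02427481, -0.00378581, -0.00369179]), 'grasp_force': 0.0, 'opening': 1.0011526753783129}
```

View pics/scene0.png

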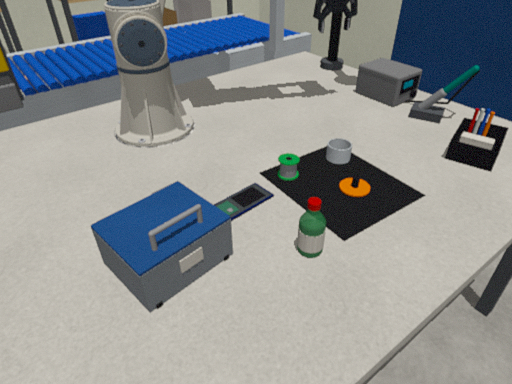

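View pics/top0.png

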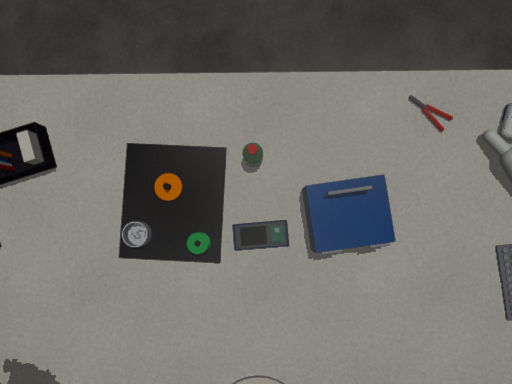

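The scene picture shows the case at about (165,250), cover at (355,187), pot at (339,151), spool at (289,167) and bottle at (312,230). The top picture shows the cover at (168,187), pot at (136,235), spool at (198,243), bar from (329,192) to (371,187) and bottle at (253,153).

```bash
cat > h.py <<'E'
import cv2,numpy as np
from rig import r
from scipy.spatial.transform import Rotation as Ro
def cam(n):
    c=r.camera_info(n);R=cv2.Rodrigues(np.array(c["rvec"]))[0];t=np.array(c["tvec"]).ravel()
    return np.array(c["K"]),R,t
def ray(n,u,v,z):
    K,R,t=cam(n);C=-R.T@t;d=R.T@np.linalg.inv(K)@[u,v,1]
    return C+d*(z-C[2])/d[2]
def proj(n,p):
    K,R,t=cam(n);q=K@(R@np.array(p,float)+t);return q[:2]/q[2]
def blob(im,lo,hi,box=None,hull=True):
    h=cv2.cvtColor(im,cv2.COLOR_RGB2HSV);m=cv2.inRange(h,np.array(lo),np.array(hi))
    if box:
        k=np.zeros_like(m);k[box[1]:box[3],box[0]:box[2]]=255;m&=k
    cs=cv2.findContours(m,cv2.RETR_EXTERNAL,cv2.CHAIN_APPROX_NONE)[0]
    return max(cs,key=cv2.contourArea)
def pose():
    s=r.sense();return s["eef_pos"],Ro.from_euler("xyz",s["tcp_rot"])
E
python3 - <<'E'
from h import *
I={n:r.grab_frame(n) for n in("scene","top")}
def show(l,n,c,z):
    (u,v),ax,a=cv2.fitEllipse(c);p=ray(n,u,v,z);print(l,n,np.round([u,v,*ax],1),np.round(p,1))
for n in I:
    show("cover",n,blob(I[n],(8,150,120),(22,255,255)),12)
show("pot","top",blob(I["top"],(0,0,75),(180,90,255),(118,215,155,255)),48)
show("pot","scene",blob(I["scene"],(0,0,75),(180,90,255),(318,130,360,168)),25)
show("spool","top",blob(I["top"],(50,120,60),(75,255,255),(180,220,220,262)),53)
show("capbottle","top",blob(I["top"],(0,150,100),(6,255,255),(240,135,270,170)),130)
b=blob(I["top"],(100,120,60),(125,255,255),(295,165,405,260))
rc=cv2.minAreaRect(b);bx=cv2.boxPoints(rc);print("lid",rc,[np.round(ray("top",*p,102),0).tolist() for p in bx])
m=blob(I["top"],(0,0,100),(180,110,255),(320,178,380,202))
rc=cv2.minAreaRect(m);bx=cv2.boxPoints(rc);print("bar",rc,[np.round(ray("top",*p,143),0).tolist() for p in bx],np.round(ray("top",*rc[0],143),1))
print("tcp px",proj("scene",pose()[0]),proj("top",pose()[0]),pose()[1].as_matrix().round(3))
for p in [(329,192.5),(371,187)]:print(ray("top",*p,141).round(1))
o=[np.hstack([I["top"][y0:y0+75,x0:x0+100] for x0,y0 in((115,180),(300,165))]),np.hstack([I["scene"][y0:y0+75,x0:x0+100] for x0,y0 in((310,130),(130,190))])]
cv2.imwrite("pics/c1.png",cv2.resize(np.vstack(o),None,fx=4,fy=4,interpolation=0)[...,::-1])
E
```

```text
cover scene [354.5 187.   17.6  31.3] [631.6 242.3  12. ]
cover top [167.8 186.4  26.1  26.5] [627.5 244.9  12. ]
pot top [134.5 233.7  25.1  26. ] [499.3 323.6  48. ]
pot scene [339.5 144.   35.9  43.6] [475.4 356.   25. ]
spool top [197.9 242.6  20.5  23. ] [475.6 154.9  53. ]
capbottle top [251.9 148.6   8.5   9.2] [708.8  11.1 130. ]
lid ((350.27008056640625, 213.3900146484375), (67.03372192382812, 80.18590545654297), 81.8698959350586) [[618.0, -123.0, 102.0], [646.0, -322.0, 102.0], [480.0, -341.0, 102.0], [453.0, -145.0, 102.0]]
bar ((339.5, 180.5), (5.0, 39.0), 90.0) [[634.0, -153.0, 143.0], [633.0, -247.0, 143.0], [621.0, -247.0, 143.0], [621.0, -153.0, 143.0]] [ 627.2 -200.2  143. ]
tcp px [332.82725612  35.24145625] [-17.43438396 376.91216899] [[-0.95   0.313 -0.   ]
 [ 0.313  0.95  -0.001]
 [ 0.    -0.001 -1.   ]]
[ 598.4 -174.8  141. ]
[ 611.2 -275.8  141. ]
```

View pics/c1.png

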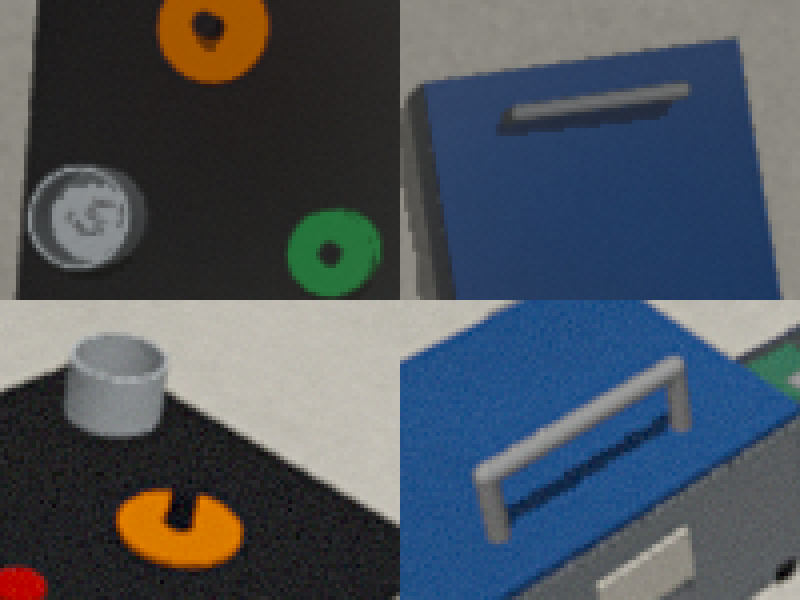

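The crops show the pot rim centred at about top (134.6,234) and scene (339.2,143.8). The knob is at top (167,187), and the bar runs from top (428,113) to (472,88) in crop-scaled pixels. I'll refine from these and set out.

```bash
python3 - <<'E'
from h import *
I={n:r.grab_frame(n) for n in("scene","top")}
for n in I:
    c=cv2.convexHull(blob(I[n],(8,150,120),(22,255,255)))
    M=cv2.moments(c);print("cover",n,ray(n,M["m10"]/M["m00"],M["m01"]/M["m00"],12).round(1))
print("pot scene",ray("scene",339.2,143.75,48).round(1),"pot top",ray("top",134.6,233.8,48).round(1))
# bar ends scene: crop -> px
for x,y in((485,468),(675,364)):print("bar end",ray("scene",130+(x-400)/4,190+(y-300)/4,143.5).round(1))
for x,y in((518,112),(690,90)):print("bar end top",ray("top",300+(x-400)/4,165+y/4,138.5).round(1))
E
python3 -m inch '[[[-0.87,-0.328,0,0,0,0],[-0.87,-0.328,0,0,0,0],[-0.87,-0.328,0,0,0,0],[-0.87,-0.328,0,0,0,0],[-0.87,-0.328,0,0,0,0]]]' 1 30
```

```text
cover scene [630.5 243.7  12. ]
cover top [627.3 244.8  12. ]
pot scene [499.8 324.1  48. ] pot top [498.9 323.4  48. ]
bar end [ 614.5 -273.7  143.5]
bar end [ 604.  -176.2  143.5]
bar end top [ 597.4 -176.4  138.5]
bar end top [ 610.2 -280.1  138.5]
clock: 0.72
eef_pos: [342.9, 474.2, 231.3]
tcp_rot: [-3.141, 0.001, 2.823]
contact_force: [-1.0, 0.2, 0.4]
opening: 1.0
grasp_force: 0.0
```

```bash
python3 -m inch '[[[-0.87,-0.328,0,0,0,0],[-0.87,-0.328,0,0,0,0],[-0.87,-0.328,0,0,0,0],[-0.87,-0.328,0,0,0,0],[-0.87,-0.328,0,0,0,0],[-0.87,-0.328,0,0,0,0]]]'
python3 -m inch '[[[-0.84,-0.31,0.4,0,0,0],[-0.84,-0.31,0.4,0,0,0],[-0.84,-0.31,0.4,0,0,0],[-0.84,-0.31,0.4,0,0,0],[-0.84,-0.31,0.6,0,0,0],[-0.84,-0.31,0.6,0,0,0],[-0.84,-0.31,0.6,0,0,0],[-0.84,-0.31,0.6,0,0,0]]]'
python3 - <<'E'
from h import *
p,R=pose();print(p,R.inv().apply(np.array([629,244.2,40])-p)/200)
for n in("scene","top"): cv2.imwrite(f"pics/{n}2.png",r.grab_frame(n)[...,::-1])
E
```

```text
clock: 1.22
eef_pos: [488.0, 357.5, 231.3]
tcp_rot: [-3.141, 0.001, 2.82]
contact_force: [-0.7, -0.3, -0.8]
opening: 0.998
grasp_force: 0.0
clock: 1.88
eef_pos: [623.7, 249.5, 110.6]
tcp_rot: [-3.14, -0.002, 2.824]
contact_force: [-0.1, 0.2, 1.1]
opening: 0.998
grasp_force: 0.0
[623.73702487 249.48161873 110.62773155] [-0.03411269 -0.01638542  0.35307876]
```

View pics/scene2.png

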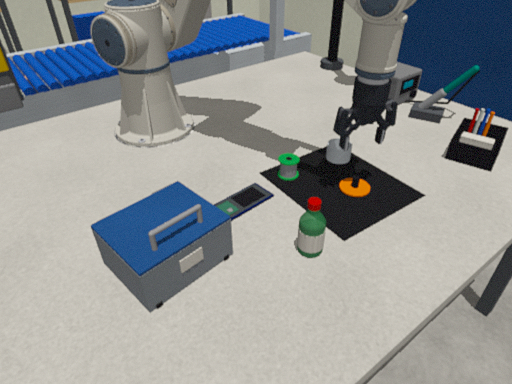

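The gripper hangs over the cover with its fingertips around (345–390,135) and the knob below at (356,183). I'll correct and descend.

```bash
python3 -m inch '[[[-0.034,-0.016,0.1,0,0,0],[-0.034,-0.016,0.2,0,0,0],[-0.034,-0.016,0.3,0,0,0],[-0.034,-0.016,0.4,0,0,0],[-0.034,-0.016,0.47,0,0,0],[-0.034,-0.016,0.47,0,0,0],[-0.034,-0.016,0.47,0,0,0]]]' -0.2
python3 - <<'E'
from h import *
o=[]
p=pose()[0];print(p)
for n in("scene","top"):
    u,v=proj(n,p).astype(int);im=r.grab_frame(n);print(u,v);o.append(cv2.resize(im[v-50:v+50,u-50:u+50],(400,400),interpolation=0))
cv2.imwrite("pics/c3.png",np.hstack(o)[...,::-1])
E
```

```text
clock: 2.57
eef_pos: [630.4, 244.7, 18.1]
tcp_rot: [3.141, 0.0, 2.825]
contact_force: [1.0, 0.3, 0.0]
opening: 0.403
grasp_force: 0.0
[630.3736269  244.65272874  18.09364267]
355 184
167 185
```

View pics/c3.png

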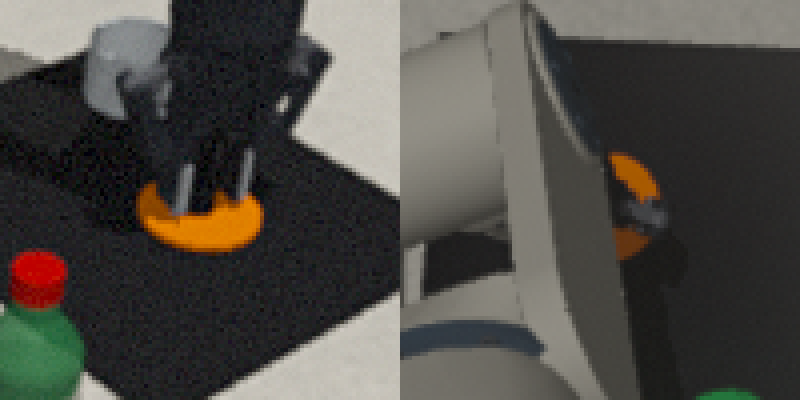

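The fingers straddle the knob above the disc (scene crop about (210,190)). I'll lower 3 mm more and close.

```bash
python3 -m inch '[[[0,0,0.015,0,0,0],[0,0,0.015,0,0,0],[0,0,0.015,0,0,0]]]'; python3 -m inch '[[[0,0,0,0,0,0],[0,0,0,0,0,0],[0,0,0,0,0,0],[0,0,0,0,0,0],[0,0,0,0,0,0],[0,0,0,0,0,0]]]' -1 40
```

```text
clock: 2.92
eef_pos: [630.9, 243.9, 14.9]
tcp_rot: [3.141, 0.001, 2.824]
contact_force: [0.0, -0.0, 0.9]
opening: 0.401
grasp_force: 0.0
clock: 3.42
eef_pos: [630.8, 243.8, 14.7]
tcp_rot: [3.141, 0.0, 2.824]
contact_force: [-1.2, -1.5, 6.0]
opening: 0.191
grasp_force: 39.1
```

```bash
python3 -m inch '[[[0,0,-0.05,0,0,0],[0,0,-0.15,0,0,0],[0,0,-0.3,0,0,0],[0,0,-0.4,0,0,0],[0,0,-0.45,0,0,0],[0,0,-0.45,0,0,0],[0,0,-0.45,0,0,0],[0,0,-0.45,0,0,0]]]'
python3 - <<'E'
from h import *
p,R=pose();o=[]
print(p,R.inv().apply(np.array([499.4,323.7,p[2]])-[p[0],p[1],p[2]])/200)
for n in("scene","top"):
    im=r.grab_frame(n);c=blob(im,(8,130,70),(22,255,255));h=cv2.convexHull(c);M=cv2.moments(h)
    print(n,ray(n,M["m10"]/M["m00"],M["m01"]/M["m00"],p[2]-3),cv2.fitEllipse(h))
    u,v=proj(n,p).astype(int);o.append(cv2.resize(im[v-50:v+50,u-50:u+50],(400,400),interpolation=0))
cv2.imwrite("pics/c4.png",np.hstack(o)[...,::-1])
E
```

```text
clock: 4.08
eef_pos: [629.6, 243.4, 102.8]
tcp_rot: [-3.14, -0.002, 2.824]
contact_force: [-1.2, 0.1, -0.7]
opening: 0.195
grasp_force: 39.0
[629.56065691 243.3960321  102.81991009] [0.74367857 0.17805685 0.0010183 ]
scene [631.84845086 237.05152053  99.81991009] ((358.6582336425781, 157.40296936035156), (17.969947814941406, 31.99936866760254), 99.21755981445312)
top [647.51767352 224.5125159   99.81991009] ((168.2640380859375, 175.46337890625), (8.099031448364258, 16.985689163208008), 134.31019592285156)
```

View pics/c4.png

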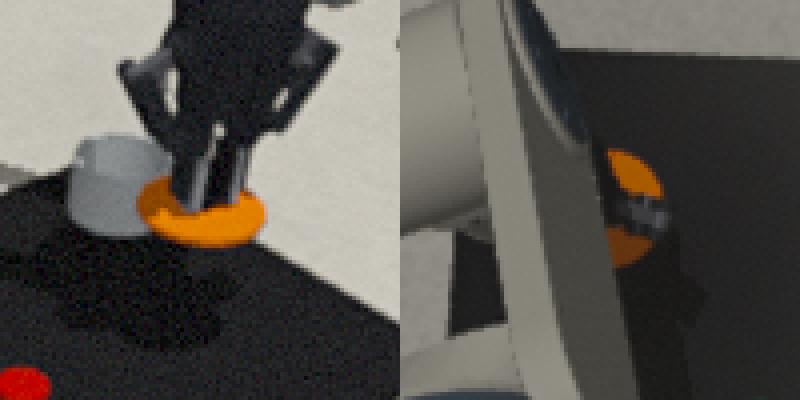

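The cover hangs in the gripper (scene crop centre about (202,210)). I'll compare the visible outline with where a level disc under the TCP should be.

```bash
python3 - <<'E'
from h import *
p,R=pose();n="scene";im=r.grab_frame(n)
c=blob(im,(8,130,70),(22,255,255)).reshape(-1,2)
a=np.linspace(0,2*np.pi,180)
for dz in(-3,-8):
    q=np.array([proj(n,[p[0]+38*np.cos(t),p[1]+38*np.sin(t),p[2]+dz]) for t in a])
    i=[q[:,0].argmin(),q[:,0].argmax(),q[:,1].argmin(),q[:,1].argmax()];print("pred",dz,q[i].round(1).tolist(), q.mean(0))
i=[c[:,0].argmin(),c[:,0].argmax(),c[:,1].argmin(),c[:,1].argmax()];print("seen",c[i].tolist())
e=p+[-0,0,-3]
for d in([10,0,0],[0,10,0],[0,0,10]):print(d,proj(n,e+d)-proj(n,e))
E
```

```text
pred -3 [[343.1, 155.2], [376.0, 158.6], [356.5, 148.5], [362.9, 165.4]] [359.56028853 156.84260697]
pred -8 [[342.9, 157.0], [375.6, 160.4], [356.2, 150.3], [362.5, 167.2]] [359.23907787 158.64009237]
seen [[343, 154], [374, 160], [349, 149], [356, 166]]
[10, 0, 0] [3.32671911 1.75103676]
[0, 10, 0] [ 2.77060045 -1.37274498]
[0, 0, 10] [ 0.6470903 -3.6304533]
```

Cover is centred within about 1.5 mm and nearly level. Moving over the pot.

```bash
python3 -m inch '[[[0.2,0.05,0,0,0,0],[0.4,0.1,0,0,0,0],[0.6,0.14,0,0,0,0],[0.744,0.178,0,0,0,0],[0.744,0.178,0,0,0,0],[0.744,0.178,0,0,0,0]]]'
python3 -m inch '[[[0,0,0.06,0,0,0],[0,0,0.12,0,0,0],[0,0,0.12,0,0,0],[0,0,0.12,0,0,0]]]'
python3 - <<'E'
from h import *
p,R=pose();n="scene";im=r.grab_frame(n);print(p,R.inv().apply(np.array([499.4,323.7,55])-p)/200)
c=blob(im,(8,130,70),(22,255,255)).reshape(-1,2)
a=np.linspace(0,2*np.pi,180)
for dz in(-3,-8):
    q=np.array([proj(n,[p[0]+38*np.cos(t),p[1]+38*np.sin(t),p[2]+dz]) for t in a])
    i=[q[:,0].argmin(),q[:,0].argmax(),q[:,1].argmin(),q[:,1].argmax()];print("pred",dz,q[i].round(1).tolist())
i=[c[:,0].argmin(),c[:,0].argmax(),c[:,1].argmin(),c[:,1].argmax()];print("seen",c[i].tolist())
u,v=proj(n,p).astype(int);cv2.imwrite("pics/c5.png",cv2.resize(im[v-35:v+45,u-40:u+40],(560,560),interpolation=0)[...,::-1]);print(u-40,v-35)
E
```

```text
clock: 4.73
eef_pos: [498.8, 324.7, 103.7]
tcp_rot: [-3.141, -0.001, 2.826]
contact_force: [-0.5, 0.1, 0.0]
opening: 0.193
grasp_force: 39.1
clock: 5.07
eef_pos: [500.2, 322.8, 78.5]
tcp_rot: [-3.139, -0.002, 2.822]
contact_force: [0.3, 0.3, -1.1]
opening: 0.195
grasp_force: 39.1
[500.20190767 322.8382415   78.5320244 ] [0.00495848 0.00309895 0.11766204]
pred -3 [[326.1, 134.2], [354.4, 136.4], [338.2, 128.6], [342.6, 142.0]]
pred -8 [[325.9, 135.8], [354.2, 138.1], [338.0, 130.2], [342.3, 143.7]]
seen [[326, 133], [353, 137], [331, 130], [337, 142]]
300 99
```

View pics/c5.png

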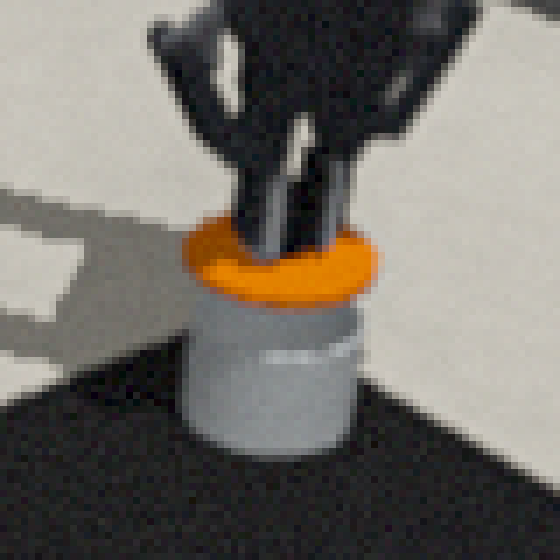

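The cover is over the pot mouth (disc spans 326–354, pot 326–351, as expected at its height). Lowering slowly.

```bash
python3 -m inch '[[[0.004,0.003,0.03,0,0,0],[0.004,0.003,0.05,0,0,0],[0.004,0.003,0.065,0,0,0],[0.004,0.003,0.08,0,0,0],[0.004,0.003,0.09,0,0,0],[0.004,0.003,0.1,0,0,0],[0.004,0.003,0.1,0,0,0]]]'
python3 -m inch '[[[0,0,0.004,0,0,0],[0,0,0.008,0,0,0],[0,0,0.012,0,0,0],[0,0,0.016,0,0,0],[0,0,0.016,0,0,0],[0,0,0.016,0,0,0]]]'
```

```text
clock: 5.7
eef_pos: [499.5, 324.8, 59.9]
tcp_rot: [-3.141, -0.0, 2.824]
contact_force: [-0.4, -0.9, -0.5]
opening: 0.194
grasp_force: 39.1
clock: 6.2
eef_pos: [499.7, 324.9, 57.1]
tcp_rot: [-3.142, -0.0, 2.824]
contact_force: [-0.4, -0.4, -0.6]
opening: 0.193
grasp_force: 39.0
```

```bash
python3 -m inch '[[[0,0,0.004,0,0,0],[0,0,0.008,0,0,0],[0,0,0.01,0,0,0],[0,0,0.01,0,0,0]]]'
python3 - <<'E'
from h import *
p,R=pose();n="scene";im=r.grab_frame(n);print(p)
cv2.imwrite("pics/c6.png",cv2.resize(im[99:179,300:380],(560,560),interpolation=0)[...,::-1])
E
```

```text
clock: 6.53
eef_pos: [499.9, 325.0, 55.7]
tcp_rot: [3.141, 0.0, 2.824]
contact_force: [-1.6, -0.9, 5.8]
opening: 0.194
grasp_force: 40.0
[499.87848786 324.97457563  55.71244264]
```

View pics/c6.png

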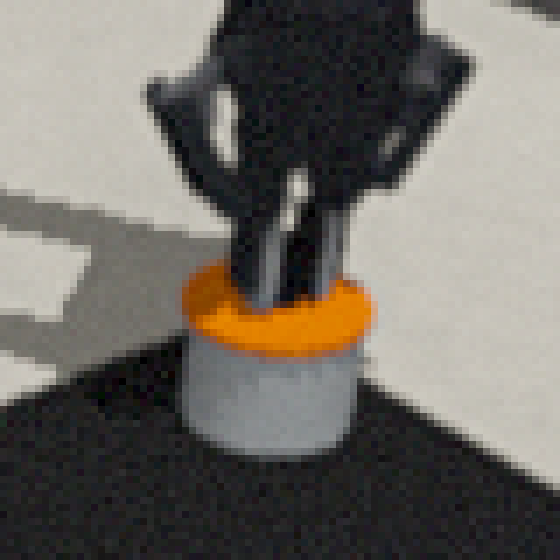

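There's 5.8 N of contact exactly at the expected seat height, and the disc sits on the rim (crop y about 350). Now I'll release it, opening only partway, and rise.

```bash
python3 -m inch '[[[0,0,0,0,0,0],[0,0,0,0,0,0],[0,0,0,0,0,0],[0,0,0,0,0,0]]]' 0.1
python3 -m inch '[[[0,0,-0.05,0,0,0],[0,0,-0.15,0,0,0],[0,0,-0.35,0,0,0],[0,0,-0.55,0,0,0],[0,0,-0.7,0,0,0],[0,0,-0.7,0,0,0],[0,0,-0.7,0,0,0]]]'
python3 - <<'E'
from h import *
p,R=pose();n="scene";im=r.grab_frame(n);print(p)
c=cv2.convexHull(blob(im,(8,130,90),(22,255,255))).reshape(-1,2);M=cv2.moments(c);print(ray(n,M["m10"]/M["m00"],M["m01"]/M["m00"],53))
i=[c[:,0].argmin(),c[:,0].argmax(),c[:,1].argmin(),c[:,1].argmax()];print("seen",c[i].tolist())
for z in(53,48):
    q=np.array([proj(n,[499.5+38*np.cos(t),324+38*np.sin(t),z]) for t in np.linspace(0,6.28,180)])
    i=[q[:,0].argmin(),q[:,0].argmax(),q[:,1].argmin(),q[:,1].argmax()];print("pred",z,q[i].round(1).tolist())
cv2.imwrite("pics/c7.png",cv2.resize(im[99:179,300:380],(560,560),interpolation=0)[...,::-1])
# next: above bar
B=np.array([606,-226,138.5]);yaw=np.deg2rad(7.2)
y=np.array([np.cos(yaw),np.sin(yaw),0]);z=np.array([0,0,-1.]);x=np.cross(y,z)
G=Ro.from_matrix(np.c_[x,y,z]);print("turn/pi",(R.inv()*G).as_rotvec()/np.pi,"shift",R.inv().apply(B+[0,0,60]-p)/200)
E
```

```text
clock: 6.92
eef_pos: [499.7, 324.9, 55.0]
tcp_rot: [-3.142, -0.0, 2.824]
contact_force: [0.8, 0.4, -0.4]
opening: 0.548
grasp_force: 0.0
clock: 7.5
eef_pos: [500.9, 325.6, 197.9]
tcp_rot: [3.138, 0.003, 2.824]
contact_force: [-0.3, -0.6, -0.7]
opening: 0.553
grasp_force: 0.0
[500.88377477 325.62156031 197.86471922]
[500.30593486 321.49578843  53.        ]
seen [[326, 143], [352, 141], [336, 136], [346, 149]]
pred 53 [[325.4, 141.1], [353.3, 143.5], [337.4, 135.5], [341.6, 149.1]]
pred 48 [[325.2, 143.0], [353.1, 145.1], [337.2, 137.1], [341.4, 150.8]]
turn/pi [1.59845627e-03 1.97181339e-04 3.58848474e-01] shift [-1.36106424 -2.45577726 -0.00814997]
```

View pics/c7.png

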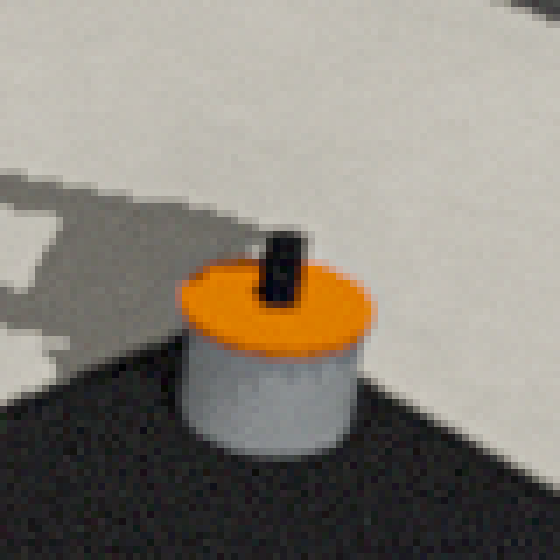

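The cover is down and level with the knob upright and the pot still in place (disc edges at 326–352, as predicted for a seated cover). Now to the lid.

```bash
python3 -m inch '[[[-0.454,-0.819,-0.1,0,0,0],[-0.454,-0.819,-0.1,0,0,0],[-0.454,-0.819,-0.1,0,0,0],[-0.454,-0.819,-0.1,0,0,0],[-0.454,-0.819,-0.1,0,0,0]]]'
python3 -m inch '[[[-0.454,-0.819,0,0,0,0],[-0.454,-0.819,0,0,0,0],[-0.454,-0.819,0,0,0,0],[-0.454,-0.819,0,0,0,0],[-0.454,-0.819,0,0,0,0]]]'
python3 -m inch '[[[-0.454,-0.819,0,0,0,0.359],[-0.454,-0.819,0,0,0,0.359],[-0.454,-0.819,0,0,0,0.359],[-0.454,-0.819,0,0,0,0.359],[-0.454,-0.819,0,0,0,0.359],[-0.454,-0.819,0,0,0,0.359],[-0.454,-0.819,0,0,0,0.359],[-0.454,-0.819,0,0,0,0.359]]]'
cat >> h.py <<'E'
def bar(dz,tilt=0,B=(606,-226,138.5),yaw=7.2):
    p,R=pose();yaw=np.deg2rad(yaw);t=np.deg2rad(tilt)
    h=np.array([np.cos(yaw),np.sin(yaw),0]);y=h*np.cos(t)+np.array([0,0,np.sin(t)]);z=h*np.sin(t)-np.array([0,0,np.cos(t)])
    G=Ro.from_matrix(np.c_[np.cross(y,z),y,z])
    print(p.round(1),"shift",(R.inv().apply(np.array(B)+z*19+[0,0,dz]-p)/200).round(4),"turn",((R.inv()*G).as_rotvec()/np.pi).round(4),r.sense()["qpos"].round(2))
E
python3 -c "
from h import *
bar(0)"
```

```text
clock: 7.97
eef_pos: [534.1, 137.1, 213.8]
tcp_rot: [-3.139, -0.002, 2.823]
contact_force: [1.1, 0.3, 0.7]
opening: 0.552
grasp_force: 0.0
clock: 8.38
eef_pos: [569.2, -47.0, 213.4]
tcp_rot: [-3.14, -0.002, 2.822]
contact_force: [-0.4, -0.5, -0.7]
opening: 0.55
grasp_force: 0.0
clock: 9.05
eef_pos: [603.7, -227.4, 212.6]
tcp_rot: [-3.138, -0.002, 1.816]
contact_force: [-0.4, -0.8, 0.0]
opening: 0.548
grasp_force: 0.0
[ 603.7 -227.4  212.6] shift [0.0028 0.0144 0.4656] turn [-0.0011 -0.0007  0.0381] [-0.36  0.4   1.6   0.    1.14 -0.61]
```

```bash
python3 -m inch '[[[0.003,0.014,0,0,0,0.038],[0.003,0.014,0.1,0,0,0.038],[0.003,0.014,0.2,0,0,0.038],[0.003,0.014,0.3,0,0,0.038],[0.003,0.014,0.4,0,0,0.038],[0.003,0.014,0.45,0,0,0.038],[0.003,0.014,0.46,0,0,0.038],[0.003,0.014,0.46,0,0,0.038]]]'
python3 -m inch '[[[0,0,0,0,0,0],[0,0,0,0,0,0],[0,0,0,0,0,0],[0,0,0,0,0,0],[0,0,0,0,0,0],[0,0,0,0,0,0],[0,0,0,0,0,0]]]' -1 60
python3 -c "
from h import *
bar(0)"
```

```text
clock: 9.72
eef_pos: [606.7, -225.4, 121.7]
tcp_rot: [-3.139, -0.001, 1.704]
contact_force: [0.5, 0.3, 0.7]
opening: 0.548
grasp_force: 0.0
clock: 10.3
eef_pos: [606.9, -226.1, 123.9]
tcp_rot: [-3.141, 0.0, 1.705]
contact_force: [-5.2, -1.4, 3.5]
opening: 0.088
grasp_force: 58.6
[ 606.9 -226.1  123.9] shift [ 0.0011 -0.0043  0.0218] turn [-0.0003  0.0001  0.0026] [-0.36  0.5   1.67 -0.    0.97 -0.49]
```

```bash
python3 - <<'E'
import numpy as np
u=np.array([140,28.]) 
for d in (3,6,9,12,15,18,20,24):
    t=np.deg2rad(d);v=np.array([u[0]*np.cos(t)-u[1]*np.sin(t),u[0]*np.sin(t)+u[1]*np.cos(t)])-u
    print(d,(v[0]/200).round(3),(-v[1]/200).round(3),round(-d/180,4))
# later calls: same chord in tool axes since the motion is a rigid rotation about the hinge
E
# rigid rotation about hinge: identical rows each call
python3 -m inch '[[[0,-0.0084,-0.0364,-0.0167,0,0],[0,-0.0084,-0.0364,-0.0167,0,0]]]'
```

```text
3 -0.008 -0.036 -0.0167
6 -0.018 -0.072 -0.0333
9 -0.031 -0.108 -0.05
12 -0.044 -0.142 -0.0667
15 -0.06 -0.176 -0.0833
18 -0.078 -0.209 -0.1
20 -0.09 -0.231 -0.1111
24 -0.117 -0.273 -0.1333
clock: 10.47
eef_pos: [605.2, -226.3, 131.3]
tcp_rot: [3.087, 0.001, 1.704]
contact_force: [-0.6, -1.1, -4.2]
opening: 0.087
grasp_force: 59.7
```

```bash
python3 -m inch '[[[0,-0.008,-0.036,-0.0167,0,0],[0,-0.018,-0.072,-0.0333,0,0],[0,-0.031,-0.108,-0.05,0,0],[0,-0.044,-0.142,-0.0667,0,0],[0,-0.06,-0.176,-0.0833,0,0],[0,-0.078,-0.209,-0.1,0,0],[0,-0.09,-0.231,-0.1111,0,0],[0,-0.09,-0.231,-0.1111,0,0]]]'
cat >> h.py <<'E'
def lid():
    p,R=pose();h=np.array([np.cos(.1257),np.sin(.1257),0]);H=np.array([606,-226,95.5])-140*h
    g=p-19*R.as_matrix()[:,2]-H;tilt=np.degrees(np.arctan2(R.as_matrix()[:,2]@h,-R.as_matrix()[2,2]))
    x,z=g@h,g[2];print("angle",np.degrees(np.arctan2(z,x)-np.arctan2(47.4,141)).round(1),"rad",np.hypot(x,z).round(1),"tilt",tilt.round(1),r.sense()["qpos"].round(2))
E
python3 -c "
from h import *
lid()"
```

```text
clock: 11.13
eef_pos: [585.0, -229.1, 176.3]
tcp_rot: [2.738, 0.0, 1.703]
contact_force: [1.2, -1.1, -3.7]
opening: 0.086
grasp_force: 60.2
angle 22.9 rad 148.5 tilt 23.1 [-0.5   0.28  1.94  0.41  0.62 -0.93]
```

```bash
python3 -m inch '[[[0,-0.008,-0.036,-0.0167,0,0],[0,-0.018,-0.072,-0.0333,0,0],[0,-0.031,-0.108,-0.05,0,0],[0,-0.044,-0.142,-0.0667,0,0],[0,-0.06,-0.176,-0.0833,0,0],[0,-0.06,-0.176,-0.0833,0,0],[0,-0.06,-0.176,-0.0833,0,0]]]'
python3 -c "
from h import *
lid()"
```

```text
clock: 11.72
eef_pos: [561.3, -232.3, 203.4]
tcp_rot: [2.479, -0.001, 1.704]
contact_force: [1.7, -2.5, -4.7]
opening: 0.087
grasp_force: 60.8
angle 37.3 rad 148.4 tilt 37.9 [-0.64  0.2   2.11  0.99  0.54 -1.57]
```

```bash
python3 -m inch '[[[0,-0.008,-0.036,-0.0167,0,0],[0,-0.018,-0.072,-0.0333,0,0],[0,-0.031,-0.108,-0.05,0,0],[0,-0.046,-0.148,-0.07,0,0],[0,-0.046,-0.148,-0.07,0,0],[0,-0.046,-0.148,-0.07,0,0],[0,-0.046,-0.148,-0.07,0,0],[0,-0.046,-0.148,-0.07,0,0]]]'
python3 - <<'E'
from h import *
lid();o=[]
for n in("scene","top"):
    o.append(r.grab_frame(n))
a=o[0][80:320,70:390];b=o[1][120:360,220:420]
cv2.imwrite("pics/f.png",cv2.resize(np.hstack([a,b]),None,fx=1.5,fy=1.5)[...,::-1])
E
```

```text
clock: 12.38
eef_pos: [536.6, -235.6, 221.0]
tcp_rot: [2.26, 0.0, 1.705]
contact_force: [1.9, -5.3, -4.2]
opening: 0.088
grasp_force: 61.2
angle 49.5 rad 148.3 tilt 50.5 [-0.78  0.19  2.24  1.48  0.66 -2.14]
```

View pics/f.png

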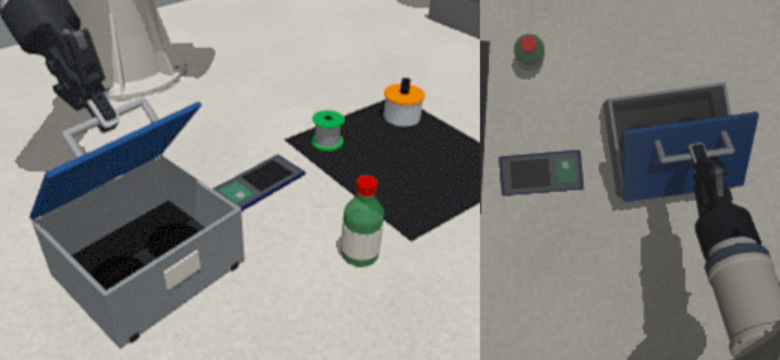

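The lid stands open in the grip (bar at crop (110,120)). The pot is covered and upright at crop (404,105), and the spool, phone and bottle are undisturbed. I'll let it settle for half a second, check, and hand in.

```bash
python3 -m inch '[[[0,0,0,0,0,0],[0,0,0,0,0,0],[0,0,0,0,0,0],[0,0,0,0,0,0],[0,0,0,0,0,0],[0,0,0,0,0,0]]]'
python3 - <<'E'
from h import *
lid();print(r.sense()["qvel"].round(3))
print(r.sign_off())
E
```

```text
clock: 12.98
eef_pos: [536.5, -235.7, 221.1]
tcp_rot: [2.259, 0.001, 1.705]
contact_force: [2.8, -4.9, -4.0]
opening: 0.086
grasp_force: 61.2
angle 49.6 rad 148.3 tilt 50.5 [-0.78  0.19  2.24  1.48  0.66 -2.14]
[ 0.001 -0.     0.     0.001 -0.     0.   ]
the job is handed in; nothing more can be done
None
```

The job is handed in: the cover sits level on the pot and is released, and the gripper is holding the lid steady at about 50° (49.6° worked out from the arm's pose), with the pot, spool, phone and bottle still in place in the last pictures.

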